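# Tip two food cartons down into the taped labelling bays

## Task

Two food cartons stand on the end tape of the two taped bays, one to each bay, ready to be laid down for labelling. With the fingertips, gently push each one high up so that it topples from where it stands into its own bay and comes to lie flat inside it, not reaching out past the tape. Do not grasp, lift or slide along a standing carton, and leave the cups, cans, jar and the spare carton that stands apart where they are, upright.

Things in the scene. Friction and masses are not known exactly. Their poses are not given: they have to be found in the camera images.
- bays: two bays side by side, marked on the blue table in flat pale tape 12 mm wide. Origin: on the table, mid-length of the middle tape. x runs along the bays from the near end, where the cartons stand, to the far end, y across to the left, z up. Inside the tape each bay is 270 mm long (x -135 to 135) and 148 mm wide (y 6 to 154 and -154 to -6). Turned up to 1.4 rad either way on the table
- square_carton: white square carton, 70 mm deep (its x), 70 mm wide (its y), 200 mm tall (its z), 0.28 to 0.52 kg. Stands on the near tape line of either bay. Origin: centre of its underside. Its x axis points into the bay (within about 0.08 rad of the bays' x), z up while it stands. Pushed near its top along its x it tips over its far lower edge and falls once leaned past about 0.34 rad
- square_carton_top (a point): centre of the top of the square carton, 200 mm from its origin along its z axis
- broad_carton: brown cardboard broad carton, 50 mm deep (its x), 100 mm wide (its y), 180 mm tall (its z), 0.21 to 0.39 kg. Stands on the near tape line of the other bay. Origin: centre of its underside. Its x axis points into the bay (within about 0.08 rad of the bays' x), z up while it stands. Pushed near its top along its x it tips over its far lower edge and falls once leaned past about 0.27 rad
- broad_carton_top (a point): centre of the top of the broad carton, 180 mm from its origin along its z axis
- cup1: paper cup, 74 mm across the rim, 90 mm tall, behind the near end of the bays: leave alone. Origin: centre of its underside
- cup2: paper cup like cup1, at the left side of the table: leave alone. Origin: centre of its underside
- cup3: paper cup like cup1, at the right side of the table: leave alone. Origin: centre of its underside
- can1: food can, 66 mm across, 95 mm tall, left of the bays: leave alone. Origin: centre of its underside
- can2: food can like can1, at the left side of the table: leave alone. Origin: centre of its underside
- jar: jar, 70 mm across, 100 mm tall, right of the bays: leave alone. Origin: centre of its underside
- spare_carton: white square carton 70 x 70 x 200 mm like the square carton, standing away from the tape at the right side of the table: leave alone. Origin: centre of its underside
There are look-alikes about, which are no part of the job. What is shaped like the square_carton but orange or red is not meant.

How it is judged (in metres and radians):
At the end, for the whole second after the job is handed in: Both cartons lie flat on the table (long axis level within 0.1 rad), at rest, each wholly within one bay: both ends between the outer edges of the end tapes, both sides between the outer edges of that bay's side tapes. Cups, cans, jar and spare carton stand within 25 mm of where they were, upright (angle between square_carton's own z axis and vertical between 1.47 and 1.67 rad and height (world z) of each of square_carton, square_carton_top below 0.045 m and linear speed of each of square_carton, broad_carton below 0.02 m/s and x of square_carton in the frame of bays between -0.147 and 0.147 m and x of square_carton_top in the frame of bays between -0.147 and 0.147 m and ((y of square_carton in the frame of bays between 0.029 and 0.131 m and y of square_carton_top in the frame of bays between 0.029 and 0.131 m) or (y of square_carton in the frame of bays between -0.131 and -0.029 m and y of square_carton_top in the frame of bays between -0.131 and -0.029 m)) and angle between broad_carton's own z axis and vertical between 1.47 and 1.67 rad and height (world z) of each of broad_carton, broad_carton_top below 0.035 m and x of broad_carton in the frame of bays between -0.147 and 0.147 m and x of broad_carton_top in the frame of bays between -0.147 and 0.147 m and ((y of broad_carton in the frame of bays between 0.044 and 0.116 m and y of broad_carton_top in the frame of bays between 0.044 and 0.116 m) or (y of broad_carton in the frame of bays between -0.116 and -0.044 m and y of broad_carton_top in the frame of bays between -0.116 and -0.044 m)) and distance of each of cup1, cup2, cup3, can1, can2, jar, spare_carton from where it was at the start of the episode below 0.025 m and angle between each of cup1, cup2, cup3, can1, can2, jar, spare_carton's own z axis and vertical below 0.2 rad); the robot touches nothing.
It fails at once if a carton to be tipped is lifted or carried (((height (world z) of square_carton above 0.02 m and angle between square_carton's own z axis and vertical below 0.35 rad) or height (world z) of square_carton above 0.065 m or (height (world z) of each of square_carton, square_carton_top above 0.055 m and angle between square_carton's own z axis and vertical above 1.3 rad)) or ((height (world z) of broad_carton above 0.02 m and angle between broad_carton's own z axis and vertical below 0.35 rad) or height (world z) of broad_carton above 0.055 m or (height (world z) of each of broad_carton, broad_carton_top above 0.045 m and angle between broad_carton's own z axis and vertical above 1.3 rad))).
It fails at once if a carton is slid along standing, more than 50 mm ((angle between square_carton's own z axis and vertical below 0.35 rad and distance of square_carton from where it was at the start of the episode above 0.05 m) or (angle between broad_carton's own z axis and vertical below 0.35 rad and distance of broad_carton from where it was at the start of the episode above 0.05 m)).
It fails at once if a carton is pinched or struck: the fingers press it with over 18 N (contact force between the fingers and square_carton above 18 N or contact force between the fingers and broad_carton above 18 N).
It fails at once if a cup, can, jar or the spare carton is moved over 30 mm or tipped ((distance of cup1 from where it was at the start of the episode above 0.03 m or angle between cup1's own z axis and vertical above 0.5 rad) or (distance of cup2 from where it was at the start of the episode above 0.03 m or angle between cup2's own z axis and vertical above 0.5 rad) or (distance of cup3 from where it was at the start of the episode above 0.03 m or angle between cup3's own z axis and vertical above 0.5 rad) or (distance of can1 from where it was at the start of the episode above 0.03 m or angle between can1's own z axis and vertical above 0.5 rad) or (distance of can2 from where it was at the start of the episode above 0.03 m or angle between can2's own z axis and vertical above 0.5 rad) or (distance of jar from where it was at the start of the episode above 0.03 m or angle between jar's own z axis and vertical above 0.5 rad) or (distance of spare_carton from where it was at the start of the episode above 0.03 m or angle between spare_carton's own z axis and vertical above 0.5 rad)).
It also fails if it takes over 42 s, if anything falls off the work surface, if the arm or the gripper's body presses on something with over 40 N, if the wrist force passes 120 N, or if a joint passes its speed limit or range.

## Robot

A 6-joint arm with a two-finger parallel gripper is mounted at the origin on the work surface. World frame = base frame: x ahead of the robot, y to its left, z up, the work surface at z = 0. Lengths are in mm, angles in degrees, forces in N, time in s.
With the tool pointing down it reaches from about 300 to 850 mm from the base axis. Payload 4.2 kg.
Tool frame: the origin (TCP) lies on the centre line of the jaws, within the pads' length; the fingertips stand 8 mm ahead of it and the grasp point (between the pads) lies 11 mm behind it; z points along the fingers, y is the line along which they close (so a half turn about z gives the same grasp; the last joint's range is limited). The gripper opens to 91 mm and grips with 3 to 60 N. Pads are 32 mm wide; open, the fingers measure 118 mm over their backs; the gripper's body (76 mm by 178 mm) begins 60 mm behind the grasp point.
Start: joints at [-66.234, 18.312, 89.639, -0, 72.044, -1.146], TCP at [242.212, -521.513, 221.976] pointing down, gripper open.
Joint ranges: [-177.97, 177.97], [-48.28, 115.42], [12.27, 149.76], [-77.06, 257.06], [2.81, 150.46], [-146.56, 146.56]. Speed limits (degrees/s): [147.25, 147.25, 180, 180, 180, 180].

## Interface

Orientations are given as [roll, pitch, yaw] about the fixed x, y, z axes, in that order (R = Rz(yaw) Ry(pitch) Rx(roll)).
In Python, from workcell import telemetry, eyes, ticket gives the robot as it stands. The module is installed in compiled form; this text tells all that it offers.
- The arm moves only by the shell command python3 -m crank 'ROWS' [OPENING] [FORCE]. ROWS is JSON, a list of rows, each an object of numbers: "dx", "dy", "dz": the shift along the world's x, y, z normalised to -1 to 1, where 1 is 80 cm; "yaw": the turn about the world's z normalised to -1 to 1, where 1 is 5 degrees. A call has 1 to 10 rows; each row shifts and turns the commanded pose from where the row before left it; what a row does not reach is not made up. A row lasts 1/8 s, in which the tool goes at most 62.5 mm and 10.7 degrees, less where a joint would pass 70% of its speed; a pose out of reach is approached as far as the arm can. A call with a number of a shift or a turn outside -1 to 1 is refused whole. A call with a gripper value outside its range is refused whole. OPENING is the opening, from 0 (shut) to 1 (fully open), set as the call begins (- or left out, the last holds). The fingers move at their own pace and stop on an object; FORCE is the grip in N (left out, the last holds). Time passes only in rows, so rows that do not move let the fingers close. It gives the time, the measured TCP pose, the force, the opening and the grip force at its end, in the units of the state.
- telemetry.state(): the state, without advancing time (a new reading comes with each control period).
- eyes.grab_frame(name): name is "scene" or "side" or "wrist"; returns the picture (480x640x3 uint8, red, green, blue); there is no depth.
- eyes.calibration(name): a dict with "camera_matrix" (3x3 intrinsics, pixels), "k1" (the pictures are not rectified: a ray, as slopes to the right and down, at radius r is drawn at 1 + k1 r^2 times it, then the intrinsics apply), "world_from_camera" (4x4, takes a point from camera to world coordinates). Camera axes: x right, y down, z forward; pixel columns grow to the right and rows downward; lengths in mm; the calibration is good to about 2 mm. A picture is of the moment at which its call begins: read the wrist's pose just before it. calibration takes no time and is no camera call; for the wrist camera it gives the pose at the moment of the call.
- ticket.job_done(): hands the job in; it is judged then, once.
The state is a dict: "time_s": time; "qpos": joint angles; "qvel": joint speeds; "effort": joint torques, N m; "ee_pos": TCP position; "ee_rot": TCP orientation; "force": force on the tool from outside, world axes, zero at the start; "torque": the same for the moment, N m; "gripper_width": finger opening in mm; "gripper_force": force on a finger pad.
Only numpy, scipy, OpenCV 4.12 (cv2) and the standard library are available. Lean on these libraries where they do the work, as an engineer would, in place of code of your own. Each camera call takes 0.05 s, during which the arm holds its last target. There are 200 camera calls.

## Working session

There is one attempt and no reset: what is moved stays moved. The work goes in short steps, Python scripts to look and compute and a shell command to move; the robot and the scene stay as the last step left them, time stands still between calls to the robot, and variables do not carry over. Pictures are saved under pics/ and viewed, at most 10 in all, crops included, and the job is handed in when it is done.

```bash
mkdir -p pics; cat > h.py <<'E'
import numpy as np, cv2
from workcell import telemetry, eyes, ticket
def snap(n,f):
    im=eyes.grab_frame(n); cv2.imwrite('pics/'+f,im[:,:,::-1]); return im
def ray(n,u,v,z=0,c=None):
    c=c or eyes.calibration(n); K=np.array(c['camera_matrix']);T=np.array(c['world_from_camera'])
    p=cv2.undistortPoints(np.array([[[u,v]]],float),K,np.array([c['k1'],0,0,0.]))[0,0]
    d=T[:3,:3]@[p[0],p[1],1]; o=T[:3,3]; return (o+d*(z-o[2])/d[2]).round(1)
def proj(n,P):
    c=eyes.calibration(n);K=np.array(c['camera_matrix']);T=np.linalg.inv(np.array(c['world_from_camera']))
    return cv2.projectPoints(np.array(P,float).reshape(-1,1,3),cv2.Rodrigues(T[:3,:3])[0],T[:3,3],K,np.array([c['k1'],0,0,0.]))[0][:,0].round(1)
E
python3 -c "
from h import *
snap('scene','a.png');snap('side','b.png')
for n in('scene','side'):print(np.array(eyes.calibration(n)['world_from_camera']).round(2))
print(telemetry.state())"
```

```text
[[ 6.40000e-01  4.60000e-01 -6.20000e-01  1.38085e+03]
 [ 7.70000e-01 -3.80000e-01  5.10000e-01 -6.95470e+02]
 [ 0.00000e+00 -8.00000e-01 -6.00000e-01  9.36830e+02]
 [ 0.00000e+00  0.00000e+00  0.00000e+00  1.00000e+00]]
[[-8.40000e-01 -3.20000e-01  4.30000e-01 -1.72250e+02]
 [-5.40000e-01  5.00000e-01 -6.80000e-01  1.13993e+03]
 [-0.00000e+00 -8.00000e-01 -5.90000e-01  1.12986e+03]
 [ 0.00000e+00  0.00000e+00  0.00000e+00  1.00000e+00]]
{'time_s': 0.1, 'qpos': array([-6.62332932e+01,  1.83469884e+01,  8.96985704e+01, -3.94448286e-04,
        7.20436854e+01, -1.14497517e+00]), 'qvel': array([-0.09335626, -0.09234605, -0.17178292,  0.03653389,  0.04109468,
       -0.02321332]), 'effort': array([-2.92833902e-04, -4.13334560e+01, -2.32509595e+01,  7.28227082e-02,
        4.22252517e-02, -5.34046058e-05]), 'ee_pos': array([ 242.03503571, -521.10195982,  221.21999486]), 'ee_rot': array([-1.79910766e+02, -1.40832739e-03,  2.49118027e+01]), 'force': array([ 0.33483837,  0.65981503, -0.49171774]), 'torque': array([ 0.05059191, -0.02459368, -0.04234035]), 'gripper_force': 0.0, 'gripper_width': 91.29949637427133}
```

View pics/a.png

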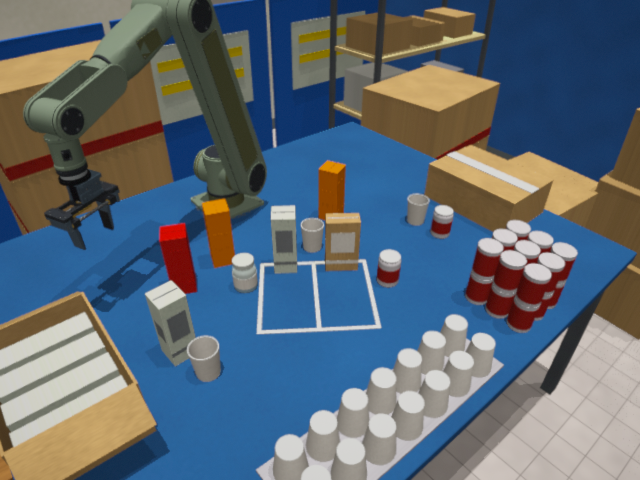

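View pics/b.png

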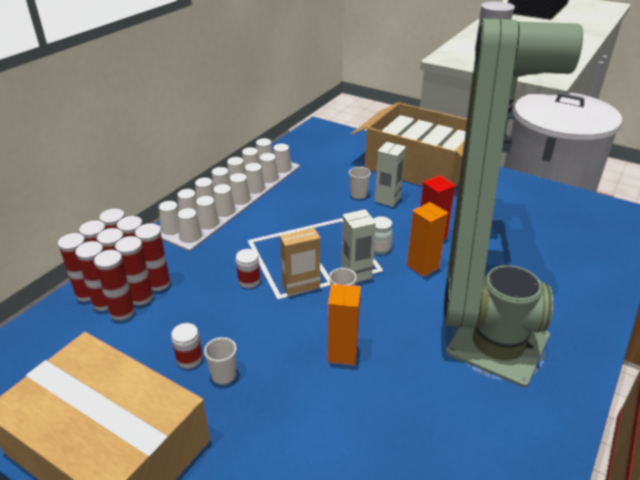

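Scene: the square carton is white and stands on the tape at about (284,240). The other white one at (172,325) stands off the tape, so it is the spare. The orange and red ones at (218,233), (331,190) and (178,260) are look-alikes. The broad brown carton is at (342,243), cup1 at (312,235), the jar at (244,272) and can1 at (389,268). I'll confirm in an enlarged crop.

```bash
python3 -c "
import cv2
a=cv2.imread('pics/a.png')[150:350,200:420];cv2.imwrite('pics/a2.png',cv2.resize(a,None,fx=3,fy=3,interpolation=2)[:600])
a=cv2.imread('pics/b.png')[170:370,220:480];cv2.imwrite('pics/b2.png',cv2.resize(a,None,fx=3,fy=3,interpolation=2)[:600])"
```

```text
(no output)
```

View pics/a2.png

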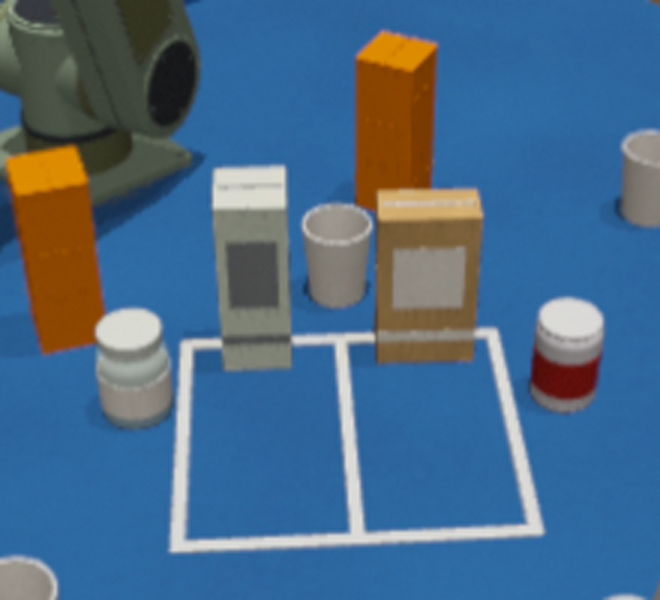

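View pics/b2.png

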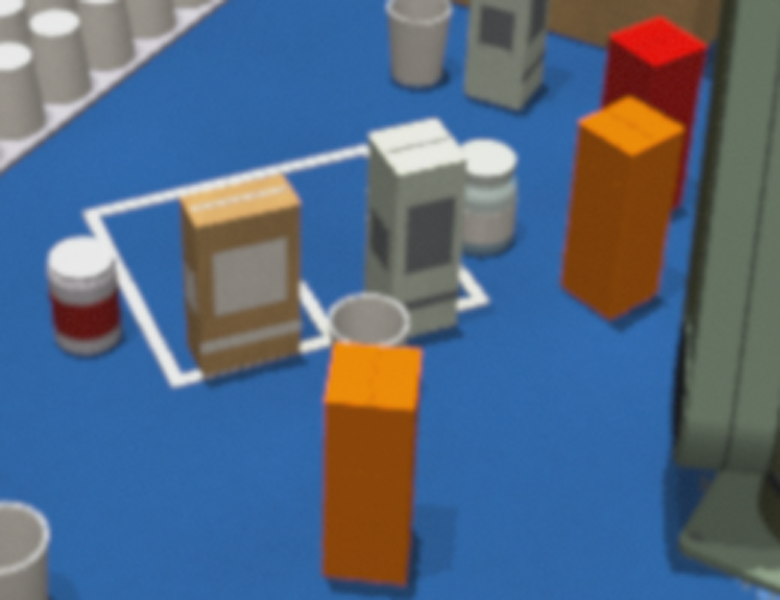

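The crop confirms it: the white carton straddles the near tape of the right bay, and the brown one that of the left bay. Cup1 stands behind and between them.

```bash
python3 -c "
from h import *
C={n:eyes.calibration(n) for n in('scene','side')}
o={'scene':(200,150),'side':(220,170)}
def q(lbl,n,pts,z):
    P=np.array([ray(n,u/3+o[n][0]-.33,v/3+o[n][1]-.33,z,C[n]) for u,v in pts])[:,:2];print(lbl,n,P.tolist(),'mean',P.mean(0).round(1));return P
t=q('tape NR NL FL FR','scene',[(182,338),(497,328),(542,531),(172,551)],0)
m=t.mean(0);x=(t[2]+t[3]-t[0]-t[1]);yw=np.degrees(np.arctan2(x[1],x[0]));print('yaw',yw,'len',np.linalg.norm(x)/2,'wid',np.linalg.norm(t[0]-t[1]))
s=q('sq top','scene',[(215,170),(286,167),(288,207),(213,210)],200)
b=q('br top','scene',[(378,190),(480,190),(481,220),(377,220)],180)
s2=q('sq','side',[(370,137),(440,120),(466,155),(402,175)],200)
b2=q('br','side',[(182,198),(275,172),(300,203),(192,227)],180)
q('sqbot','scene',[(223,369),(291,367)],0);q('brbot','scene',[(377,361),(473,359)],0)
q('tape NL','side',[(175,382),(88,213),(487,301)],0)
c=q('cup','scene',[(338,224)],90);q('jar','scene',[(130,330)],100);q('can','scene',[(570,313)],95);q('cup','side',[(369,322)],90)
q('orL','scene',[(358,55),(388,32),(437,42),(403,75)],200);q('orL','side',[(337,343),(421,347),(414,408),(327,405)],200)
q('orR','scene',[(10,157),(76,147),(89,184),(20,197)],200);q('orR','side',[(580,122),(630,98),(684,128),(633,154)],200)
a=np.radians(yw);R=np.array([[np.cos(a),np.sin(a)],[-np.sin(a),np.cos(a)]])
for k in(s,s2,b,b2,c):print((R@(k.mean(0)-m)).round(1))
for k in(s,s2,b,b2):d=k[:2].mean(0)-k[2:].mean(0);e=k[1]+k[2]-k[0]-k[3];print(np.degrees(np.arctan2(-d[1],-d[0])),np.degrees(np.arctan2(e[1],e[0])),np.linalg.norm(d),np.linalg.norm(e)/2)
"
```

```text
tape NR NL FL FR scene [[384.2, -104.8], [581.1, 161.7], [815.2, -9.0], [625.2, -277.9]] mean [601.4 -57.5]
yaw -35.89089526163526 len 293.22280351296007 wid 331.3485476050861
sq top scene [[403.2, -62.4], [442.6, -5.9], [499.1, -46.6], [458.8, -103.5]] mean [450.9 -54.6]
br top scene [[507.1, 56.8], [570.0, 133.8], [608.1, 98.9], [545.8, 22.8]] mean [557.8  78.1]
sq side [[485.8, -43.8], [444.2, -103.1], [397.0, -65.3], [431.2, -6.9]] mean [439.6 -54.8]
br side [[595.1, 105.0], [545.6, 26.4], [500.8, 54.8], [562.8, 135.7]] mean [551.1  80.5]
sqbot scene [[452.1, -100.4], [493.5, -44.9]] mean [472.8 -72.6]
brbot scene [[541.8, 29.0], [601.9, 107.2]] mean [571.8  68.1]
tape NL side [[578.7, 151.5], [809.7, -16.0], [384.4, -111.0]] mean [590.9   8.2]
cup scene [[426.2, 71.6]] mean [426.2  71.6]
jar scene [[449.7, -199.2]] mean [ 449.7 -199.2]
can scene [[690.4, 145.3]] mean [690.4 145.3]
cup side [[416.6, 71.7]] mean [416.6  71.7]
orL scene [[309.2, 195.3], [288.0, 257.1], [341.3, 283.8], [375.1, 203.7]] mean [328.4 235. ]
orL side [[363.0, 220.4], [304.1, 189.1], [274.9, 253.5], [332.6, 285.9]] mean [318.6 237.2]
orR scene [[254.8, -205.0], [280.2, -144.9], [347.0, -169.8], [324.8, -232.1]] mean [ 301.7 -188. ]
orR side [[331.6, -169.7], [308.4, -232.5], [245.4, -211.8], [268.7, -147.5]] mean [ 288.5 -190.4]
[-123.6  -85.9]
[-132.7  -92.7]
[-114.9   84.2]
[-121.7   82.3]
[-217.6    1.9]
-36.11843944804322 54.89961271366058 69.38596760152595 69.30304827350669
143.72908598867107 -122.78194814204117 63.13344992949456 69.9980892596362
-41.896404478104394 50.72486153723998 51.58839501283217 98.88711999042138
142.5285010839606 -124.95584101192551 48.57267750495133 97.30429075842439
```

```bash
python3 -m crank '[{"dz":0.05},{"dz":0.05}]' 0 5
python3 -m crank '[{"dx":0.0165,"dy":0.065,"yaw":0.57},{"dx":0.0165,"dy":0.065,"yaw":0.57},{"dx":0.0165,"dy":0.065,"yaw":0.57},{"dx":0.0165,"dy":0.065,"yaw":0.57},{"dx":0.0165,"dy":0.065,"yaw":0.57},{"dx":0.0165,"dy":0.065,"yaw":0.57},{"dx":0.0165,"dy":0.065,"yaw":0.57},{"dx":0.0165,"dy":0.065,"yaw":0.57},{"dx":0.0165,"dy":0.065,"yaw":0.57},{"dx":0.0165,"dy":0.065,"yaw":0.57}]'
python3 -m crank '[{"dz":-0.05},{"dz":-0.05},{"dz":-0.05},{}]'
python3 -c "
from h import *
s=telemetry.state();print(s['ee_pos'],s['ee_rot'],s['force'],s['gripper_width'],s['qpos'])
a=snap('scene','c.png')[110:310,200:420];cv2.imwrite('pics/c2.png',cv2.resize(a,None,fx=3,fy=3)[:,:,::-1])"
```

```text
[ 242.03503571 -521.10195982  221.21999486] [-1.79910766e+02 -1.40832739e-03  2.49118027e+01] [ 0.33483837  0.65981503 -0.49171774] 91.29949637427133 [-6.62332932e+01  1.83469884e+01  8.96985704e+01 -3.94448286e-04
  7.20436854e+01 -1.14497517e+00]validation failed for argument at $[0]...
validation failed for argument at $[0]...
validation failed for argument at $[0]...
```

View pics/c2.png

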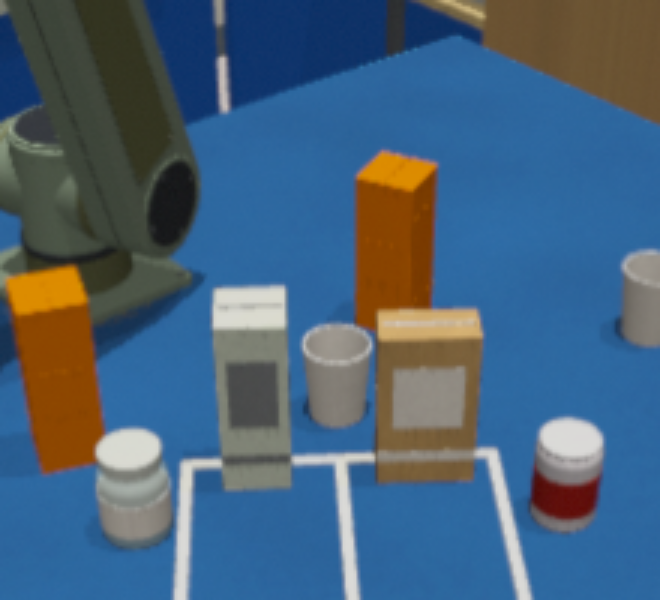

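The moves were refused and the scene hasn't changed. The rows probably need all four keys, so I'll write them out in full.

```bash
python3 -m crank '[{"dx":0,"dy":0,"dz":0.05,"yaw":0},{"dx":0,"dy":0,"dz":0.05,"yaw":0}]' 0 5
```

```text
time_s: 0.4
ee_pos: [242.1, -521.1, 302.2]
ee_rot: [-179.9, -0.0, 24.9]
force: [-0.1, -1.0, 0.7]
gripper_width: 74.5
gripper_force: 0.0
```

```bash

python3 -m crank '[{"dx":0.0165,"dy":0.065,"dz":0,"yaw":0.57},{"dx":0.0165,"dy":0.065,"dz":0,"yaw":0.57},{"dx":0.0165,"dy":0.065,"dz":0,"yaw":0.57},{"dx":0.0165,"dy":0.065,"dz":0,"yaw":0.57},{"dx":0.0165,"dy":0.065,"dz":0,"yaw":0.57},{"dx":0.0165,"dy":0.065,"dz":0,"yaw":0.57},{"dx":0.0165,"dy":0.065,"dz":0,"yaw":0.57},{"dx":0.0165,"dy":0.065,"dz":0,"yaw":0.57},{"dx":0.0165,"dy":0.065,"dz":0,"yaw":0.57},{"dx":0.0165,"dy":0.065,"dz":0,"yaw":0.57}]'
python3 -m crank '[{"dx":0,"dy":0,"dz":-0.05,"yaw":0},{"dx":0,"dy":0,"dz":-0.05,"yaw":0},{"dx":0,"dy":0,"dz":-0.05,"yaw":0},{"dx":0,"dy":0,"dz":0,"yaw":0}]'
python3 -c "
from h import *
s=telemetry.state();print(s['ee_pos'],s['ee_rot'],s['force'],s['gripper_width'],s['qpos'])
a=snap('scene','d.png')[110:310,200:420];cv2.imwrite('pics/d2.png',cv2.resize(a,None,fx=3,fy=3)[:,:,::-1])"
```

```text
time_s: 1.65
ee_pos: [374.2, 0.2, 302.0]
ee_rot: [180.0, -0.0, 53.5]
force: [0.3, -0.5, 0.5]
gripper_width: 0.4
gripper_force: 0.0
time_s: 2.15
ee_pos: [371.8, -1.4, 179.9]
ee_rot: [-179.7, 0.2, 53.4]
force: [-0.2, 0.8, -0.0]
gripper_width: 0.2
gripper_force: 0.0
[371.82771194  -1.35925162 179.89968976] [-179.67573771    0.22911186   53.42586982] [-0.23612132  0.81833639 -0.01223344] 0.2289298161186438 [-1.97782880e+00  2.07179293e+00  1.16920616e+02 -5.10589118e-03
  6.14046018e+01  3.45994090e+01]
```

View pics/d2.png

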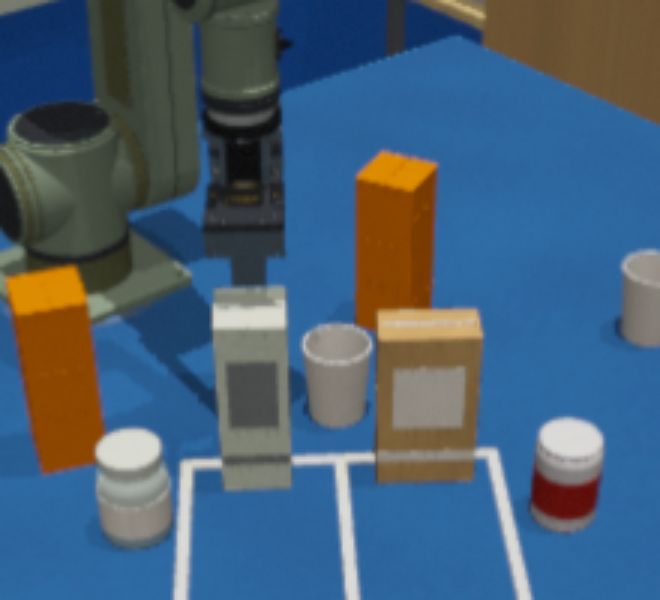

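The picture shows the closed fingers centred behind the square carton (finger column 248, carton centre 250). Next is a slow push.

```bash

python3 -m crank '[{"dx":0.01,"dy":-0.0074,"dz":0,"yaw":0},{"dx":0.01,"dy":-0.0074,"dz":0,"yaw":0},{"dx":0.005,"dy":-0.0037,"dz":0,"yaw":0},{"dx":0.005,"dy":-0.0037,"dz":0,"yaw":0},{"dx":0.005,"dy":-0.0037,"dz":0,"yaw":0},{"dx":0.005,"dy":-0.0037,"dz":0,"yaw":0},{"dx":0.005,"dy":-0.0037,"dz":0,"yaw":0},{"dx":0.005,"dy":-0.0037,"dz":0,"yaw":0},{"dx":0.005,"dy":-0.0037,"dz":0,"yaw":0},{"dx":0.005,"dy":-0.0037,"dz":0,"yaw":0}]'
python3 -m crank '[{"dx":0.005,"dy":-0.0037,"dz":0,"yaw":0},{"dx":0.005,"dy":-0.0037,"dz":0,"yaw":0},{"dx":0.005,"dy":-0.0037,"dz":0,"yaw":0}]'
python3 -c "
from h import *
a=snap('scene','e.png')[110:310,200:420];cv2.imwrite('pics/e2.png',cv2.resize(a,None,fx=3,fy=3)[:,:,::-1])"
```

```text
time_s: 3.45
ee_pos: [422.5, -37.2, 182.0]
ee_rot: [180.0, 0.0, 53.4]
force: [-1.2, 0.9, 1.7]
gripper_width: 0.7
gripper_force: 0.5
time_s: 3.82
ee_pos: [434.6, -46.1, 182.0]
ee_rot: [180.0, -0.0, 53.4]
force: [-0.0, -0.1, 0.3]
gripper_width: 0.4
gripper_force: 0.3
```

View pics/e2.png

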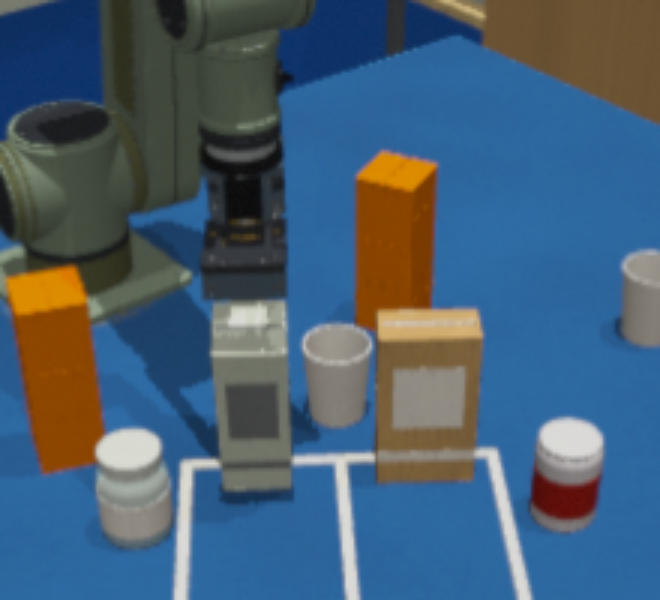

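The carton is leaning straight with its base in place, so I'll keep pushing.

```bash

python3 -m crank '[{"dx":0.005,"dy":-0.0037,"dz":0,"yaw":0},{"dx":0.005,"dy":-0.0037,"dz":0,"yaw":0},{"dx":0.005,"dy":-0.0037,"dz":0,"yaw":0},{"dx":0.005,"dy":-0.0037,"dz":0,"yaw":0},{"dx":0.005,"dy":-0.0037,"dz":0,"yaw":0},{"dx":0.005,"dy":-0.0037,"dz":0,"yaw":0},{"dx":0.005,"dy":-0.0037,"dz":0,"yaw":0},{"dx":0.005,"dy":-0.0037,"dz":0,"yaw":0},{"dx":0,"dy":0,"dz":0,"yaw":0},{"dx":0,"dy":0,"dz":0,"yaw":0}]'
python3 -c "
from h import *
a=snap('scene','f.png')[110:310,200:420];cv2.imwrite('pics/f2.png',cv2.resize(a,None,fx=3,fy=3)[:,:,::-1])"
```

```text
time_s: 5.12
ee_pos: [466.1, -69.6, 181.9]
ee_rot: [-180.0, 0.0, 53.4]
force: [0.5, -0.6, -0.2]
gripper_width: 0.2
gripper_force: 0.0
```

View pics/f2.png

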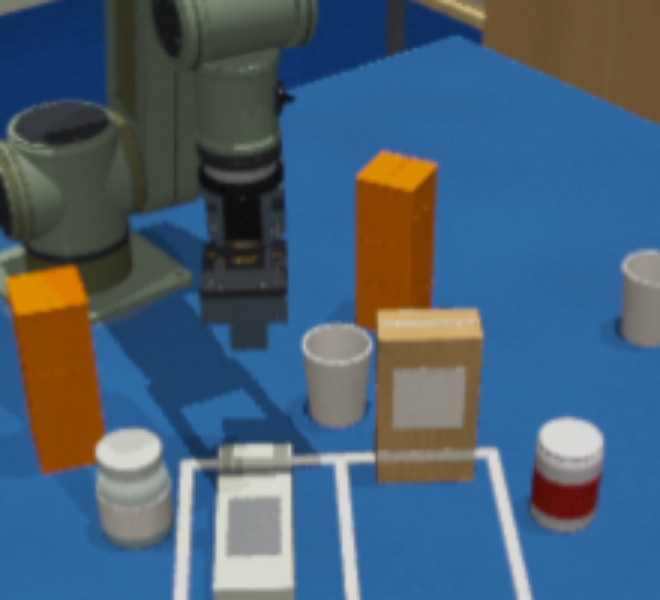

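The square carton lies inside its bay. Next I'll go behind the broad carton: back face about (533,96), stand-off TCP about (495,126).

```bash

python3 -m crank '[{"dx":0,"dy":0,"dz":0.05,"yaw":0},{"dx":0,"dy":0,"dz":0.05,"yaw":0},{"dx":0,"dy":0,"dz":0.05,"yaw":0},{"dx":0.0072,"dy":0.049,"dz":0,"yaw":-0.2},{"dx":0.0072,"dy":0.049,"dz":0,"yaw":0},{"dx":0.0072,"dy":0.049,"dz":0,"yaw":0},{"dx":0.0072,"dy":0.049,"dz":0,"yaw":0},{"dx":0.0072,"dy":0.049,"dz":0,"yaw":0},{"dx":0,"dy":0,"dz":0,"yaw":0}]'
python3 -m crank '[{"dx":0,"dy":0,"dz":-0.057,"yaw":0},{"dx":0,"dy":0,"dz":-0.057,"yaw":0},{"dx":0,"dy":0,"dz":-0.057,"yaw":0},{"dx":0,"dy":0,"dz":0,"yaw":0}]'
python3 -c "
from h import *
for u,v in[(220,445),(291,443)]:
  p=ray('scene',u/3+200-.33,v/3+110-.33,70)[:2]-[601.4,-57.5];a=np.radians(-35.9);print(p@[np.cos(a),np.sin(a)],p@[-np.sin(a),np.cos(a)])
a=snap('scene','g.png')[130:330,200:420];cv2.imwrite('pics/g2.png',cv2.resize(a,None,fx=3,fy=3)[:,:,::-1])"
```

```text
time_s: 6.3
ee_pos: [494.9, 128.5, 301.7]
ee_rot: [-180.0, -0.0, 52.6]
force: [-0.9, -0.9, -0.2]
gripper_width: 0.5
gripper_force: 0.0
time_s: 6.8
ee_pos: [492.4, 125.0, 162.5]
ee_rot: [-179.7, 0.4, 52.4]
force: [0.0, 1.1, 0.4]
gripper_width: 0.8
gripper_force: 0.0
-80.00375703603768 -121.24313943526307
-78.96696506367601 -51.7307300222234
```

View pics/g2.png

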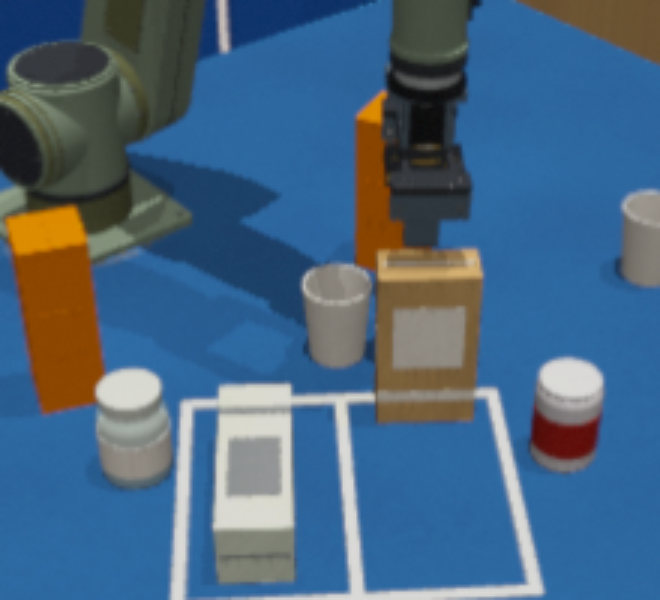

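The square carton lies at x -80 to 120, y -86 in the bay frame, well inside. The fingers are about 5 mm right of the broad carton's centre (column 421 against 429), so I'll correct that at the start of the push.

```bash

python3 -m crank '[{"dx":0.0138,"dy":-0.0026,"dz":0,"yaw":0},{"dx":0.01,"dy":-0.0076,"dz":0,"yaw":0},{"dx":0.005,"dy":-0.0038,"dz":0,"yaw":0},{"dx":0.005,"dy":-0.0038,"dz":0,"yaw":0},{"dx":0.005,"dy":-0.0038,"dz":0,"yaw":0},{"dx":0.005,"dy":-0.0038,"dz":0,"yaw":0},{"dx":0.005,"dy":-0.0038,"dz":0,"yaw":0},{"dx":0.005,"dy":-0.0038,"dz":0,"yaw":0},{"dx":0.005,"dy":-0.0038,"dz":0,"yaw":0},{"dx":0.005,"dy":-0.0038,"dz":0,"yaw":0}]'
python3 -m crank '[{"dx":0.005,"dy":-0.0038,"dz":0,"yaw":0},{"dx":0.005,"dy":-0.0038,"dz":0,"yaw":0},{"dx":0.005,"dy":-0.0038,"dz":0,"yaw":0},{"dx":0.005,"dy":-0.0038,"dz":0,"yaw":0},{"dx":0.005,"dy":-0.0038,"dz":0,"yaw":0},{"dx":0,"dy":0,"dz":0,"yaw":0},{"dx":0,"dy":0,"dz":0,"yaw":0},{"dx":0,"dy":0,"dz":0,"yaw":0}]'
python3 -c "
from h import *
a=snap('scene','i.png');g=cv2.imread('pics/g.png')[:,:,::-1]
# brown pixels: extent before/after
for im in(g,a):
  h=cv2.cvtColor(im,cv2.COLOR_RGB2HSV)[190:340,315:380];m=(h[...,0]>8)&(h[...,0]<22)&(h[...,1]>80)&(h[...,2]>80);y,x=np.nonzero(m);print(len(x),x.min()+315,x.max()+315,y.min()+190,y.max()+190)"
```

```text
time_s: 8.1
ee_pos: [546.3, 93.7, 165.2]
ee_rot: [180.0, 0.0, 52.4]
force: [-0.3, -0.4, -0.9]
gripper_width: 0.3
gripper_force: 0.2
time_s: 9.1
ee_pos: [565.9, 78.8, 165.2]
ee_rot: [-180.0, 0.0, 52.4]
force: [0.4, -0.1, -0.4]
gripper_width: 0.6
gripper_force: 0.0
1569 319 360 190 269
1629 319 364 190 308
```

The brown extent now reaches row 308, so it has probably fallen. I'll lift clear and take the last look.

```bash

python3 -m crank '[{"dx":-0.02,"dy":0.015,"dz":0.05,"yaw":0},{"dx":0,"dy":0,"dz":0.06,"yaw":0},{"dx":0,"dy":0,"dz":0.06,"yaw":0},{"dx":0,"dy":0,"dz":0,"yaw":0},{"dx":0,"dy":0,"dz":0,"yaw":0}]'
python3 -c "
from h import *
a=snap('scene','j.png')[150:350,200:420];cv2.imwrite('pics/j2.png',cv2.resize(a,None,fx=3,fy=3,interpolation=2)[:,:,::-1])"
```

```text
time_s: 9.78
ee_pos: [549.5, 90.7, 300.5]
ee_rot: [-180.0, 0.0, 52.4]
force: [-0.3, 0.1, 0.2]
gripper_width: 0.2
gripper_force: 0.0
```

View pics/j2.png

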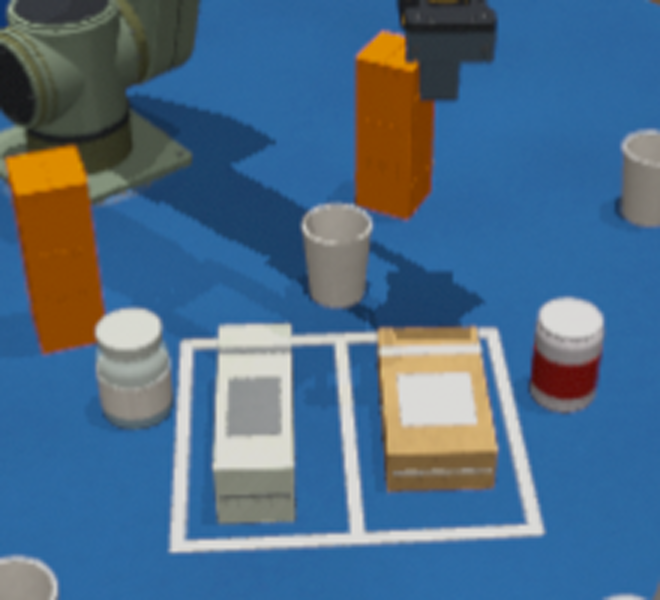

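Both cartons lie flat in their bays. The broad carton's far bottom edge runs (388,490) to (493,488), inside the tape, and the cups, can and jar are unmoved. One numeric check, then I hand in.

```bash
python3 -c "
from h import *
ok=True
for (A,B),z,n in[(((388,490),(493,488)),0,'top'),(((378,328),(480,328)),50,'base')]:
  q=np.mean([ray('scene',u/3+200-.33,v/3+150-.33,z)[:2] for u,v in(A,B)],0)-[601.4,-57.5];a=np.radians(-35.9);r=(q@[np.cos(a),np.sin(a)],q@[-np.sin(a),np.cos(a)]);print(n,r);ok&=46<r[1]<114 and abs(r[0])<140
if ok:print(ticket.job_done())"
```

```text
top (np.float64(86.83375827310789), np.float64(79.8315941477274))
base (np.float64(-87.70078196860719), np.float64(85.76680792762912))
the job is handed in; nothing more can be done
None
```

Both cartons were tipped and lie flat inside their own bays, the items in view look unmoved (cup2, cup3, can2 and the spare carton were not re-checked), and the job was handed in at about 10 s; the verdict was not shown.

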